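Pass a dish tray under the sprung gate

ROBOT

A 6-joint arm with a two-finger parallel gripper is mounted at the origin on a cart in front of the work surface, level with it; the furniture and walls round the work are solid. World frame = base frame: x ahead of the robot, y to its left, z up, the work surface at z = 0. Lengths are in m, angles in rad, forces in N, time in s.
With the tool pointing down it reaches from about 0.25 to 0.8 m from the base axis. Payload 8.5 kg.
Tool frame: the origin (TCP) lies midway between the tips of the shut fingers; the grasp point (between the pads) lies behind it (grip_depth is the z of the grasp point in the tool frame, in m); z points along the fingers, y is the direction in which the jaws open and shut (so a half turn about z gives the same grasp; the last joint's range is limited). The gripper opens to 85 mm and grips with 20 to 120 N. Pads are 22 mm wide; open, the fingers measure 114 mm over their backs; the gripper's body (76 mm by 85 mm) begins 54 mm behind the grasp point. The pads swing forward as they close: fully open they stand 13 mm farther back than shut.
Start: joints at [-1.279, 0.238, -0.013, 1.319, 0, 1.571], TCP at [0.151, -0.503, 0.231] pointing down, gripper open.
Joint ranges: [-2.66, 2.66], [-1.03, 1.9], [-1.14, 1.46], [-1.82, 2.27], [-1.45, 1.34], [-3.14, 3.14]. Speed limits (rad/s): [2.22, 2.22, 2.79, 3.14, 3.14, 3.14].

INTERFACE

Orientations are given as a unit quaternion [w, x, y, z].
In Python, from station import read_state, read_camera, camera_params, finish_job, grip_depth gives the robot as it stands.
- The arm moves only by the tool send_rows, never from a script. Its argument "increments" is a list of rows, each a list of 3 entries, a list of its own where there are three numbers: the shift along the tool's x, y, z in mm, then the turn, a rotation vector about the tool's x, y, z in rad, then the opening, from 0 (shut) to 1 (fully open). In form: [[[x, y, z], [rx, ry, rz], claw], ...]. A call has 1 to 8 rows; each row shifts and turns the commanded pose from where the row before left it, along the tool's axes as they then stand; what a row does not reach is not made up. A row lasts 1/12 s, in which the tool goes at most 41.7 mm and 7.16 degrees, less where a joint would pass 70% of its speed; a pose out of reach is approached as far as the arm can. A call is refused whole if a number of a shift passes 41.7 or a number of a turn 0.125, either way. A call with a gripper value outside its range is refused whole. The fingers move at their own pace and stop on an object; "newtons" is the grip in N (left out, the last holds). Time passes only in rows, so rows that do not move let the fingers close. It gives the time, the measured TCP pose, the force and the opening at its end, in the units of the state.
- read_state(): the state, without advancing time (a new reading comes with each control period).
- read_camera(name): name is "side" or "top" or "wrist"; returns the picture (384x512x3 uint8, red, green, blue); there is no depth.
- camera_params(name): a dict with "fx", "fy", "cx", "cy" (pixels), "position" and "attitude" of the camera in the world. Camera axes: x right, y down, z forward; pixel columns grow to the right and rows downward; lengths in m; the calibration is good to about 2 mm. A picture is of the moment at which its call begins: read the wrist's pose just before it. camera_params takes no time and is no camera call; for the wrist camera it gives the pose at the moment of the call.
- finish_job(): hands the job in, once; it reports no verdict.
The state is a dict: "time": time; "joint_pos": joint angles; "joint_velocities": joint speeds; "joint_efforts": joint torques, N m; "tcp_pos": TCP position; "tool_rot": TCP orientation; "force": force on the tool from outside, world axes, zero at the start; "moment": the same for the moment, N m; "gripper_width": finger opening in m.
Only numpy, scipy, OpenCV 4.12 (cv2) and the standard library are available. Lean on these libraries where they do the work, as an engineer would, in place of code of your own. Each camera call takes 0.05 s, during which the arm holds its last target.

TASK

With one fingertip press the orange pedal to hold the yellow gate up, and while it is held push the blue dish tray by the upright plate of its handle with the other fingertip, under the gate, fully home against the end stop; then let the pedal go so that the gate drops shut behind the tray. Only press and push: do not lift the tray, do not let the gate bear on the tray at any time, and keep the dish lying in it. Leave the other things where they are.

Things in the scene. Friction and masses are not known exactly. Their poses are not given: they have to be found in the camera images.
- chute: Fixed grey chute 310 x 118 mm. Origin on the worktop, on the lane's centre line, below the gate's blade; x = the tray's way, y left, z up. Lane floor z = 20 mm, x = -200 (open entry) to +80 mm, where the end stop stands (top z 46). Side walls 4 mm, inner faces y = +-36.5, tops z = 36. Gate's shaft: along x at y = -53, z = 27, in bearing blocks at x = -208 and +20 (18 mm wide, top z 38).
- gate (a joint): Gate angle about its shaft, rad: 0 shut, stop at 0.85; a light spring shuts it. Pressing the pedal down raises the blade. From 0.45 on the blade is clear above the tray; at 0.65 the pedal is level, its top at z = 30 mm. Blade and arm stay below z = 85 mm. Pushing the tray against the shut blade does not open it.
- pedal (a point): Middle of the top of the orange pedal on the gate, right of the shaft: plate 170 mm long (chute x = -201 to -31), 34 mm wide, from 8 to 42 mm out from the shaft axis, 4 mm thick. Shut, it tips up outward by 0.65 rad. Press it anywhere along its length; a fingertip can slide along it while pressing. 1.5 to 5 N holds it level. Moves with the gate.
- blade_foot (a point): Middle of the lower edge of the gate's yellow blade, 6 mm thick at chute x = 0. Shut, it blocks the right part of the lane, y = -27 to -9 mm, foot at z = 32 mm. Moves with the gate.
- tray: Loose blue tray, 0.16 to 0.28 kg, on the lane's floor before the gate. Origin under the centre of its box (72 x 69 mm, rim 20 mm high), x to its front. From the box a tongue (y = -4 to +32 mm, 8 mm high) reaches back to x = -96 mm, with an upright push plate at its end. Home: origin at chute x = +44 mm, the shut blade behind the box's rear right edge, beside the tongue.
- tray_push (a point): Centre of the rear face of the tray's upright push plate (36 mm wide, 30 mm high, 8 mm thick), 96 mm behind the tray's origin, 14 mm left of it, 15 mm above its underside. Push here along chute +x. With the tray home this face is at chute x = -52 mm.
- dish: Small round culture dish, 58 mm across, 14 mm high, about 20 g, lying loose in the tray's box, on its 4 mm floor. Origin at the centre of its underside.
- spare_dish: Bystander: a second culture dish, 58 mm across, 14 mm high, on the worktop left of the chute. Origin under its centre.
- tape_roll: Bystander: roll of cream tape, 73 mm across, 19 mm high, left of the chute. Origin under its centre.
- forceps: Bystander: steel forceps, 17 x 134 x 8 mm, lying along its own y, right of the chute. Origin under its centre.
- tube_cap: Bystander: purple tube cap, 34 mm across, 14 mm high, right of the chute. Origin under its centre.
There are look-alikes about, which are no part of the job. There is more than one size of the tray; the one meant has the size given above.

How it is judged:
On the way, in this order (a step that is already met when the one before it is completed fails the run):
1. the gate is held up by a finger on the pedal while the tray is still before it (value of joint gate above 0.45 rad and contact force between the fingers and gate above 0.2 N and x of tray in the frame of chute below -0.037 m), for 0.1 s.
2. the tray's box is under the gate, which a finger still holds up (value of joint gate above 0.45 rad and contact force between the fingers and gate above 0.2 N and x of tray in the frame of chute between -0.025 and 0.03 m), for 0.1 s.
3. the tray is home while a finger still holds the gate up (value of joint gate above 0.45 rad and contact force between the fingers and gate above 0.2 N and x of tray in the frame of chute above 0.04 m), for 0.05 s.
At the end, for the whole second after the job is handed in: The tray lies flat on the lane's floor with its front within 4 mm of the end stop, at rest; the gate is shut behind it (joint below 0.08 rad); the dish lies flat in the tray (x of tray in the frame of chute between 0.04 and 0.047 m and y of tray in the frame of chute between -0.005 and 0.005 m and z of tray in the frame of chute below 0.024 m and value of joint gate below 0.08 rad and linear speed of tray below 0.01 m/s and x of dish in the frame of tray between -0.008 and 0.008 m and y of dish in the frame of tray between -0.006 and 0.006 m and z of dish in the frame of tray below 0.009 m); the robot touches nothing.
It fails at once if the tray is lifted (more than 8 mm) or tipped (height (world z) of tray above 0.028 m or angle between tray's own z axis and vertical above 0.15 rad).
It fails at once if the gate bears on the tray (more than 1 N) (contact force between gate and tray above 1 N).
It fails at once if the dish leaves its place in the tray (not (x of dish in the frame of tray between -0.008 and 0.008 m and y of dish in the frame of tray between -0.006 and 0.006 m and z of dish in the frame of tray below 0.009 m)).
It fails at once if a bystander is moved by more than 15 mm (distance of any of spare_dish, tape_roll, forceps, tube_cap from where it was at the start of the episode above 0.015 m).
It also fails if it takes over 43 s, if anything falls off the work surface, if the arm or the gripper's body presses on something with over 40 N, if the wrist force passes 120 N, or if a joint passes its speed limit or range.

## Working session

There is one attempt and no reset: what is moved stays moved. The work goes in short steps, Python scripts to look and compute and a tool call to move; the robot and the scene stay as the last step left them, time stands still between calls to the robot, and variables do not carry over. Pictures are saved under pics/ and viewed, and the job is handed in when it is done.

Besides the shell and the picture viewer there is one more tool, called after "Call:" as name([rows], argument=value, ...), one row to a line, values as JSON. send_rows: Moves the arm, as the interface text tells. Its arguments: {"type":"object","properties":{"increments":{"type":"array"},"newtons":{"type":"number"}},"required":["increments"]}

```bash
ls; mkdir -p pics
python3 - <<'E'
from station import *
import cv2
s=read_state()
for k,v in s.items(): print(k,v)
print(grip_depth)
for n in("top","side","wrist"):
    p=camera_params(n);print(n,p)
    cv2.imwrite(f"pics/{n}0.png",read_camera(n)[:,:,::-1])
E
```

```text
pics
time 0.0
joint_pos [-1.27896903e+00  2.38791647e-01 -1.42280501e-02  1.31918289e+00
 -1.45212626e-05  1.57076910e+00]
joint_velocities [-0.00061887  0.00050621 -0.00049525  0.00130478  0.00073743  0.00019748]
joint_efforts [ 7.77742935e-04 -5.38774467e+01  3.46432114e+01  1.85214513e-02
  4.08903887e-06 -1.24117644e-06]
tcp_pos [ 0.15092624 -0.50242653  0.23068211]
tool_rot [-6.94603613e-04  9.89371253e-01  1.45409869e-01 -1.09406556e-04]
force [-0.04610926 -0.28998218  0.00463588]
moment [-0.01289022 -0.00166506  0.01139453]
gripper_width 0.08549281791181292
-0.0187
top {'fx': 420.8521598876818, 'fy': 420.8521598876818, 'cx': 259.62207710573307, 'cy': 193.04805186742496, 'position': array([0.51121951, 0.09291546, 0.98942763]), 'attitude': array([ 0.023928  , -0.69900504,  0.71316108, -0.04712404])}
side {'fx': 364.60736730101956, 'fy': 364.60736730101956, 'cx': 254.21422895284604, 'cy': 191.4944231236225, 'position': array([ 0.21537427, -0.57635886,  0.45778923]), 'attitude': array([-0.50453704,  0.8200965 , -0.23433423,  0.13405813])}
wrist {'fx': 285.61931363168094, 'fy': 285.61931363168094, 'cx': 253.19163530178238, 'cy': 189.5782969532153, 'position': array([ 0.22972552, -0.47849745,  0.37289206]), 'attitude': array([ 0.13012305,  0.79166924, -0.58890865, -0.09754182])}
```

View pics/top0.png

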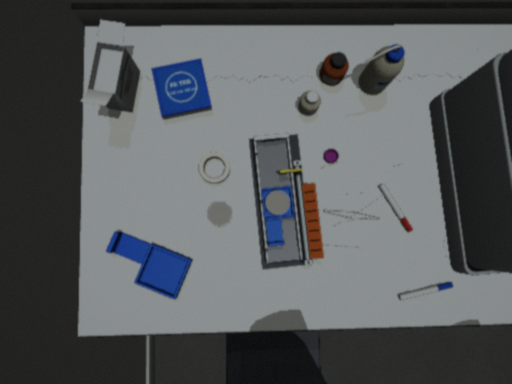

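View pics/side0.png

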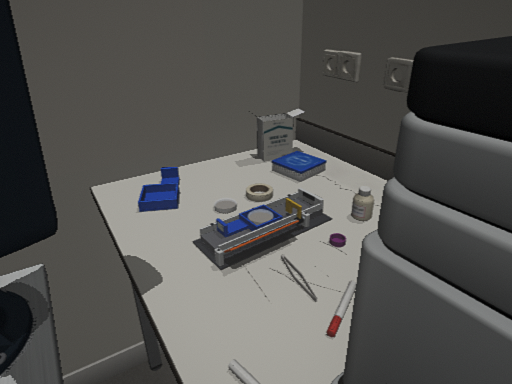

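View pics/wrist0.png

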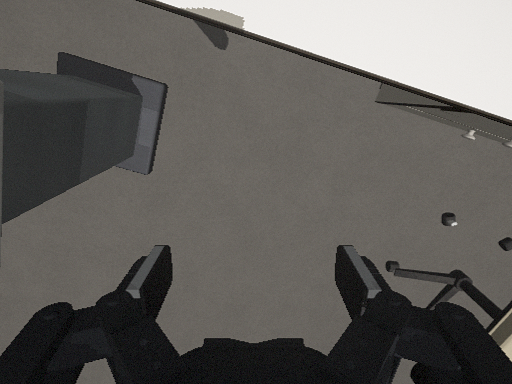

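```bash
cat > h.py <<'E'
from station import *
import cv2,numpy as np
from scipy.spatial.transform import Rotation as R
def RQ(q): return R.from_quat([q[1],q[2],q[3],q[0]]).as_matrix()
def proj(p,P):
    P=np.atleast_2d(P); c=(P-p['position'])@RQ(p['attitude'])
    return np.c_[p['fx']*c[:,0]/c[:,2]+p['cx'],p['fy']*c[:,1]/c[:,2]+p['cy']]
def back(p,uv,z):
    uv=np.atleast_2d(uv); d=np.c_[(uv[:,0]-p['cx'])/p['fx'],(uv[:,1]-p['cy'])/p['fy'],np.ones(len(uv))]@RQ(p['attitude']).T
    return p['position']+d*((z-p['position'][2])/d[:,2])[:,None]
E
python3 - <<'E'
from h import *
im=cv2.imread('pics/top0.png')
c=im[120:280,215:350]; c=cv2.convertScaleAbs(c,alpha=1.5)
cv2.imwrite('pics/topz.png',cv2.resize(c,None,fx=3.7,fy=3.7,interpolation=cv2.INTER_CUBIC))
im=cv2.imread('pics/side0.png')
c=im[170:275,180:350]; cv2.imwrite('pics/sidez.png',cv2.resize(c,None,fx=4.5,fy=4.5,interpolation=cv2.INTER_CUBIC))
E
```

```text
(no output)
```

View pics/topz.png

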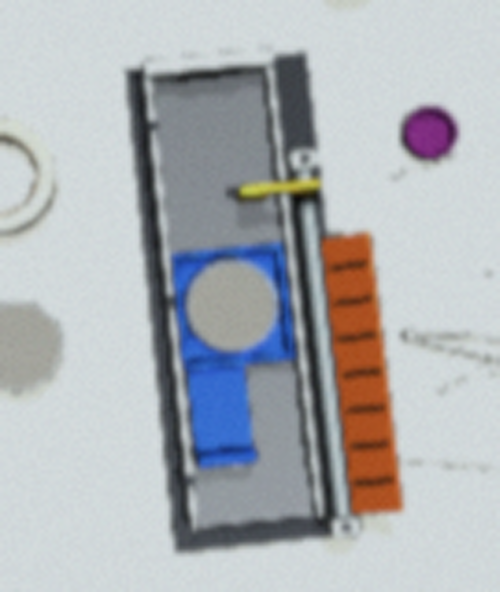

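View pics/sidez.png

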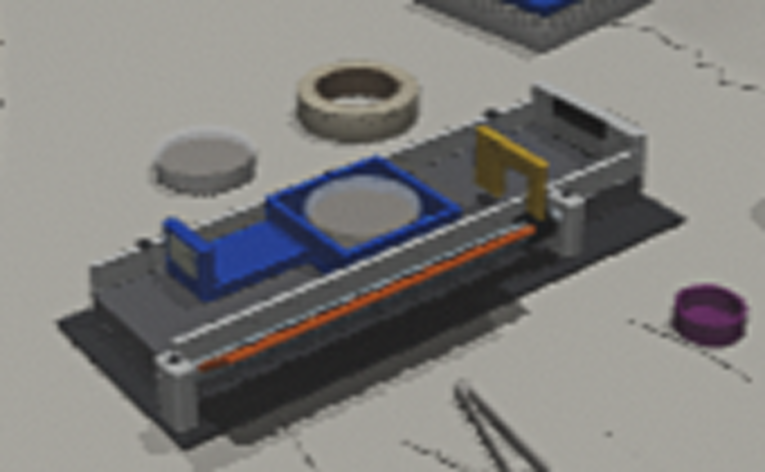

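```bash
cat > fit.py <<'E'
from h import *
from scipy.optimize import least_squares
p=camera_params('top')
f=lambda X,Y:(215+(X+.5)/3.7-.5,120+(Y+.5)/3.7-.5)
C=[((305,158),(20,-53,38)),((345,525),(-208,-53,38)),((323,238),(-31,-57.6,34.2)),((370,233),(-31,-84.6,54.8)),((352,513),(-201,-57.6,34.2)),((402,508),(-201,-84.6,54.8)),
((150,75),(80,36.5,46)),((270,67),(80,-36.5,46)),((240,192),(0,-9,64)) ]
uv=np.array([f(*c[0]) for c in C]);L=np.array([c[1] for c in C])/1000.
def T(x,L): return R.from_euler('z',x[2]).apply(L)+[x[0],x[1],0]
r=least_squares(lambda x:(proj(p,T(x,L[:8]))-uv[:8]).ravel(),[.5,.05,0],loss='soft_l1')
print(r.x);print((proj(p,T(r.x,L))-uv).round(1))
b=lambda pts,z:R.from_euler('z',-r.x[2]).apply(back(p,[f(*q) for q in pts],z)-[r.x[0],r.x[1],0])*1000
print('walls L',b([(150,100),(190,500)],.036)[:,:2].round(1),'R',b([(273,100),(318,490)],.036)[:,:2].round(1))
print('tray box rim corners',b([(175,257),(278,245),(295,360),(188,368)],.040)[:,:2].round(1))
print('plate top rear edge',b([(200,466),(255,461)],.050)[:,:2].round(1))
print('dish',b([(233,305)],.038)[:,:2].round(1),'blade',b([(240,192),(310,185)],.064).round(1))
for n,z,q in(('cap',.014,(430,133)),):print(n,b([q],z).round(1))
E
python3 fit.py
```

```text
[0.65215975 0.02429629 0.08206815]
[[-0.  -0.1]
 [ 0.5  0.5]
 [-0.6  0.2]
 [-0.2 -0.7]
 [ 0.1  0.3]
 [ 0.   0.9]
 [ 0.5 -0.3]
 [-0.2 -1.2]
 [ 0.4 -0.6]]
walls L [[  65.9   38.9]
 [-181.9   40. ]] R [[  58.5  -37.5]
 [-184.1  -38.2]]
tray box rim corners [[ -33.9   33.8]
 [ -32.8  -30.1]
 [-104.2  -32.6]
 [-102.4   33. ]]
plate top rear edge [[-161.8   32.5]
 [-162.3   -0.7]]
dish [[-66.7   1.4]] blade [[ -1.2  -8.   64. ]
 [ -1.1 -50.6  64. ]]
cap [[  31.9 -138.    14. ]]
```

Run:
```python
from h import *
p=camera_params('top')
print(proj(p,[[0,0,0],[.15,-.5,.23],[.15,-.5,.4]]).round())
print('obj',back(p,[(432,100),(455,272),(508,50),(500,272)],0.).round(2),back(p,[(432,100),(455,272),(508,50),(500,272)],0.4).round(2))
print('table',back(p,[(85,25),(80,330)],0).round(2))
s=camera_params('side')
print(proj(s,[[.15,-.5,.23],[0.15,-.5,.4],[.6,-.4,0],[.6,-.4,.3],[.5,-.45,0],[.7,-.45,0],[.7,-.45,.4]]).round())
im=cv2.imread('pics/top0.png');c=im[60:290,360:512];cv2.imwrite('pics/obj.png',cv2.resize(cv2.convertScaleAbs(c,alpha=2,beta=20),None,fx=2.6,fy=2.6))
```

```text
[[292. 466.]
 [588. 435.]
 [689. 494.]]
obj [[ 0.83 -0.37  0.  ]
 [ 0.42 -0.4   0.  ]
 [ 0.96 -0.57 -0.  ]
 [ 0.41 -0.5   0.  ]] [[ 0.7  -0.18  0.4 ]
 [ 0.45 -0.2   0.4 ]
 [ 0.78 -0.3   0.4 ]
 [ 0.45 -0.26  0.4 ]]
table [[1.03 0.47 0.  ]
 [0.31 0.47 0.  ]]
[[   1.  716.]
 [-374.  448.]
 [ 426.  363.]
 [ 483.  170.]
 [ 409.  433.]
 [ 501.  357.]
 [ 624.   67.]]
```

View pics/obj.png

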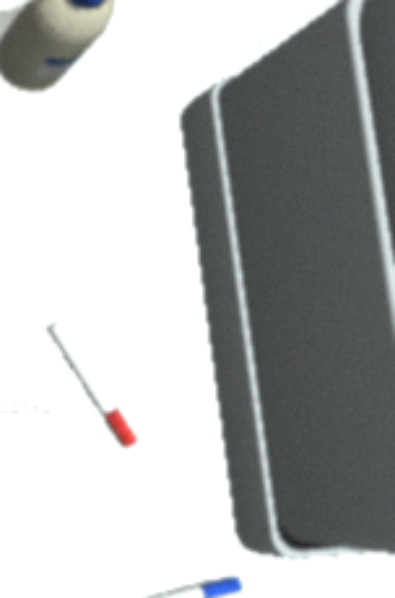

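```bash
cat >> h.py <<'E'
CH=(0.65216,0.0243,0.08207)
def ch2w(x,y,z): return R.from_euler('z',CH[2]).apply([x/1000,y/1000,z/1000])+[CH[0],CH[1],0]
def w2ch(P): return R.from_euler('z',-CH[2]).apply(np.array(P)-[CH[0],CH[1],0])*1000
TR=R.from_euler('z',CH[2])*R.from_euler('x',np.pi)
def st():
    s=read_state();print('t',round(s['time'],2),'chute',w2ch(s['tcp_pos']).round(1),'F',R.from_euler('z',-CH[2]).apply(s['force']).round(2),'w',round(s['gripper_width'],4))
    return s
def togo(s,W,Rt=TR):
    Rc=R.from_matrix(RQ(s['tool_rot']))
    print('shift tool mm',(Rc.inv().apply(np.array(W)-s['tcp_pos'])*1000).round(1),'rotvec',(Rc.inv()*Rt).as_rotvec().round(4))
E
python3 - <<'E'
from h import *
s=st()
W=ch2w(-185,-30,120);print(W);togo(s,W)
togo(s,[.25,-.25,.23])
E
```

```text
t 0.15 chute [-542.7 -483.9  230.8] F [-0.39 -0.81  1.11] w 0.0856
[ 0.47024202 -0.02076494  0.12      ]
shift tool mm [ 444.4 -369.4  111.2] rotvec [-1.100e-03  1.000e-04  2.097e-01]
shift tool mm [ 167.5 -213.3    1.1] rotvec [-1.100e-03  1.000e-04  2.097e-01]
```

Call:
send_rows([
  [[10, -13, 0], [0, 0, 0], 1],
  [[20, -26, 0], [0, 0, 0], 1],
  [[24, -31, 0], [0, 0, 0], 1],
  [[24, -31, 0], [0, 0, 0], 1],
  [[24, -31, 0], [0, 0, 0], 1],
  [[24, -31, 0], [0, 0, 0], 1],
  [[24, -31, 0], [0, 0, 0], 1],
  [[17, -20, 0], [0, 0, 0], 1],
])

```text
time: 0.82
tcp_pos: [0.2492, -0.2469, 0.2312]
tool_rot: [-0.0, 0.989, 0.146, 0.0]
force: [0.5, 0.8, -0.7]
gripper_width: 0.0854
```

Call:
send_rows([
  [[24, -13, 0], [0, 0, 0], 1],
  [[32, -18, 0], [0, 0, 0], 1],
  [[34, -19, 0], [0, 0, 0], 1],
  [[34, -19, 0], [0, 0, 0], 1],
  [[34, -19, 0], [0, 0, 0], 1],
  [[34, -19, 0], [0, 0, 0.07], 1],
  [[34, -19, 0], [0, 0, 0.07], 1],
  [[34, -19, 0], [0, 0, 0.07], 1],
])

```text
time: 1.48
tcp_pos: [0.4629, -0.04, 0.2313]
tool_rot: [-0.0, 0.999, 0.04, -0.0]
force: [1.1, -1.7, 0.6]
gripper_width: 0.0852
```

Run:
```python
from h import *
s=st();togo(s,ch2w(-185,-30,100))
cv2.imwrite('pics/w1.png',read_camera('wrist')[:,:,::-1])
```

```text
t 1.48 chute [-193.9  -48.6  231.3] F [ 0.97 -1.76  0.56] w 0.0852
shift tool mm [  8.8 -18.6 131.3] rotvec [-0.0001  0.0001 -0.0029]
```

View pics/w1.png

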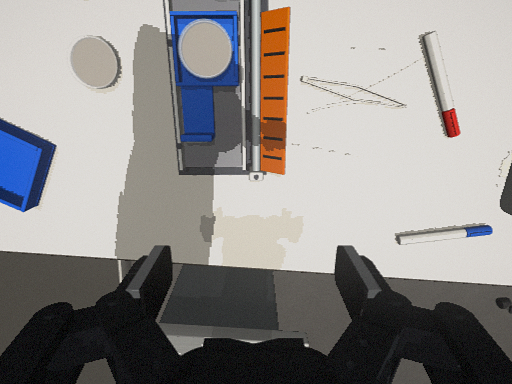

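Run:
```python
from h import *
p=camera_params('wrist')
pts=[(-208,-53,38),(-201,-84.6,54.8),(-31,-84.6,54.8),(-31,-57.6,34.2),(-200,36.5,36),(-200,-36.5,36),(-164,32,50),(-164,-4,50)]
im=cv2.imread('pics/w1.png');im=cv2.resize(im[0:230,120:340],None,fx=3.0,fy=2.6*3/2.6)
for q in proj(p,[ch2w(*a) for a in pts]): print(q.round(1)); cv2.drawMarker(im,(int((q[0]-120)*3+1),int(q[1]*3+1)),(0,255,0),0,12,1)
cv2.imwrite('pics/w1o.png',im[:600])
```

```text
[259.4 181.3]
[286.9 179.5]
[292.1  11.9]
[263.6  17.5]
[186.3 175.1]
[245.9 174.7]
[184.9 147.9]
[216.5 147.6]
```

View pics/w1o.png

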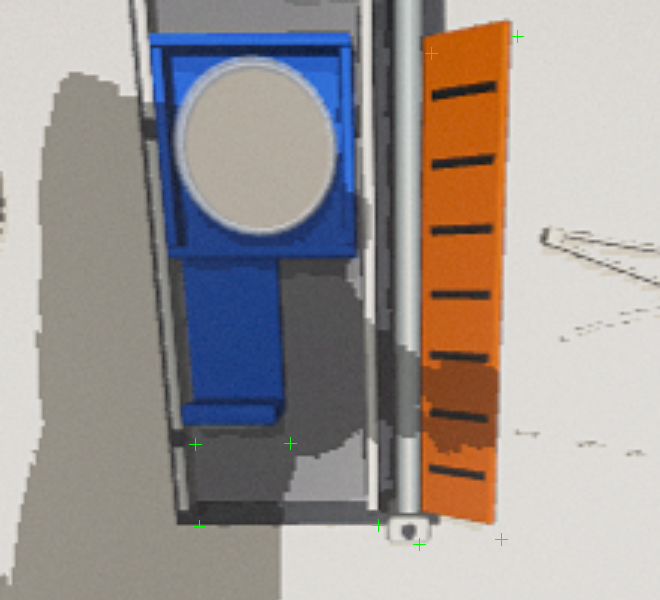

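```bash
cat > ov.py <<'E'
from h import *
import sys
s=st();p=camera_params('wrist');im=read_camera('wrist')[:,:,::-1]
cv2.imwrite(f'pics/{sys.argv[1]}.png',im)
print('after',end=' ');st()
pts=[(-208,-53,38),(-201,-84.6,54.8),(-31,-84.6,54.8),(-31,-57.6,34.2),(-200,36.5,36),(-200,-36.5,36),(-164,32,50),(-164,-4,50)]
im=cv2.resize(im,None,fx=1.5,fy=1.5,interpolation=cv2.INTER_CUBIC)
for q in proj(p,[ch2w(*a) for a in pts]): cv2.drawMarker(im,tuple(((q+.5)*1.5).astype(int)),(0,255,0),0,8,1)
cv2.imwrite(f'pics/{sys.argv[1]}o.png',im)
E
python3 - <<'E'
from h import *
s=st();togo(s,ch2w(-185,-30,100))
E
python3 ov.py w2
```

```text
t 1.53 chute [-188.1  -46.2  230.8] F [ 4.96  2.   -0.4 ] w 0.0852
shift tool mm [  2.5 -16.  130.8] rotvec [-0.0017 -0.0034 -0.0075]
t 1.53 chute [-188.1  -46.2  230.8] F [ 4.96  2.   -0.4 ] w 0.0852
after t 1.58 chute [-190.9  -47.9  230.5] F [ 0.47 -0.55  0.86] w 0.0853
```

View pics/w2o.png

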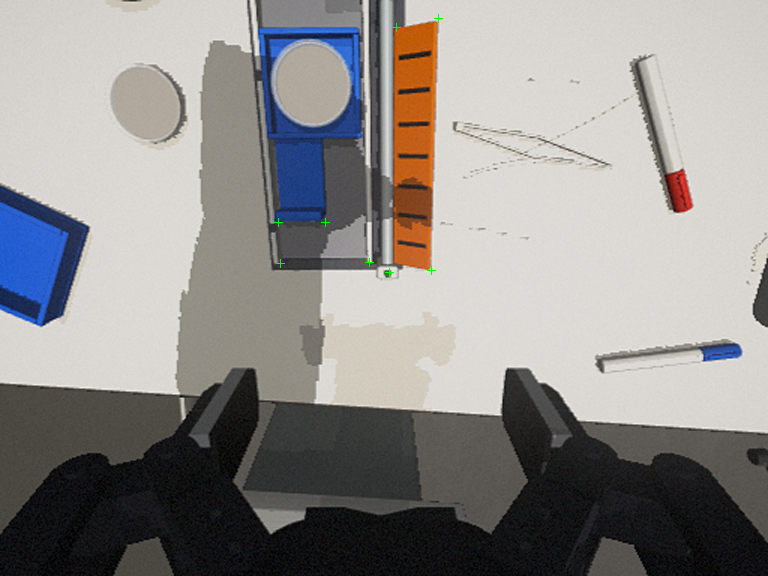

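Call:
send_rows([
  [[1, -3, 15], [0, 0, 0], 1],
  [[1, -3, 22], [0, 0, 0], 1],
  [[1, -3, 25], [0, 0, 0], 1],
  [[1, -3, 25], [0, 0, 0], 1],
  [[1, -3, 22], [0, 0, 0], 1],
  [[1, -3, 15], [0, 0, 0], 1],
  [[0, 0, 6], [0, 0, 0], 1],
  [[0, 0, 0], [0, 0, 0], 1],
])

```text
time: 2.25
tcp_pos: [0.4655, -0.0238, 0.1001]
tool_rot: [-0.0, 0.999, 0.041, -0.001]
force: [0.9, -0.6, -0.4]
gripper_width: 0.0856
```

```bash
python3 - <<'E'
from h import *
s=st();togo(s,ch2w(-185,-30,100))
E
python3 ov.py w3;python3 - <<'E'
from h import *
s=st();togo(s,ch2w(-185,-30,100))
E
```

```text
t 2.25 chute [-190.   -32.6  100.1] F [ 0.89 -0.71 -0.42] w 0.0856
shift tool mm [ 5.  -2.6  0.1] rotvec [-0.0004  0.0028  0.0001]
t 2.25 chute [-190.   -32.6  100.1] F [ 0.89 -0.71 -0.42] w 0.0856
after t 2.3 chute [-189.2  -32.8  101.2] F [-0.14 -0.16  1.14] w 0.0851
t 2.3 chute [-189.2  -32.8  101.2] F [-0.14 -0.16  1.14] w 0.0851
shift tool mm [ 4.2 -2.8  1.2] rotvec [-0.0001  0.0012 -0.0002]
```

View pics/w3o.png

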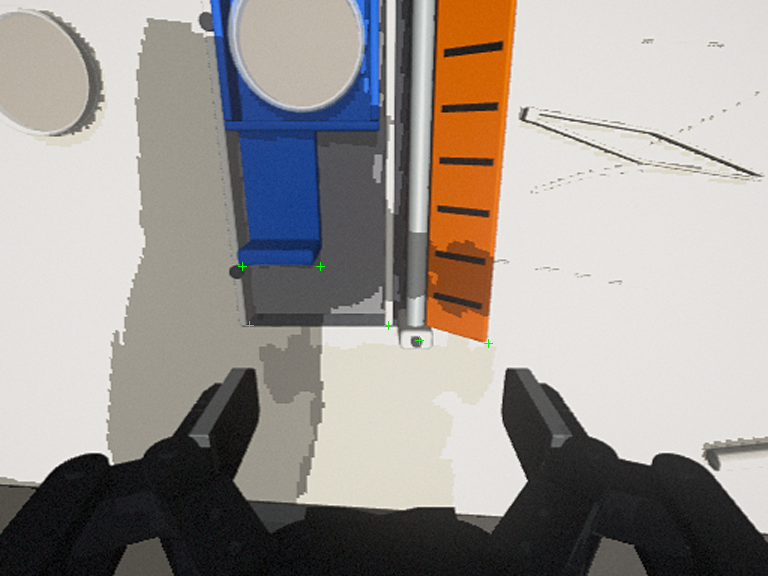

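Call:
send_rows([
  [[1, 0, 6], [0, 0, 0], 1],
  [[1, 0, 9], [0, 0, 0], 1],
  [[1, -1, 10], [0, 0, 0], 1],
  [[1, 0, 10], [0, 0, 0], 1],
  [[0, 0, 8], [0, 0, 0], 1],
  [[0, 0, 5], [0, 0, 0], 1],
  [[0, 0, 3], [0, 0, 0], 1],
  [[0, 0, 0], [0, 0, 0], 1],
])

```text
time: 2.97
tcp_pos: [0.4703, -0.0224, 0.0498]
tool_rot: [-0.0, 0.999, 0.041, -0.0]
force: [0.3, 0.1, 0.3]
gripper_width: 0.0854
```

```bash
python3 ov.py w4;python3 - <<'E'
from h import *
s=st();togo(s,ch2w(-185,-32,18))
c=read_camera('side')[150:300,150:350,::-1]
cv2.imwrite('pics/s4.png',cv2.resize(c,None,fx=4,fy=4,interpolation=cv2.INTER_CUBIC))
E
```

```text
t 2.97 chute [-185.   -31.6   49.8] F [0.31 0.04 0.31] w 0.0854
after t 3.02 chute [-184.8  -31.6   50.3] F [-0.22 -0.01  0.06] w 0.0855
t 3.02 chute [-184.8  -31.6   50.3] F [-0.22 -0.01  0.06] w 0.0855
shift tool mm [-0.2  0.4 32.3] rotvec [-0.0001  0.0002 -0.0003]
```

View pics/w4o.png

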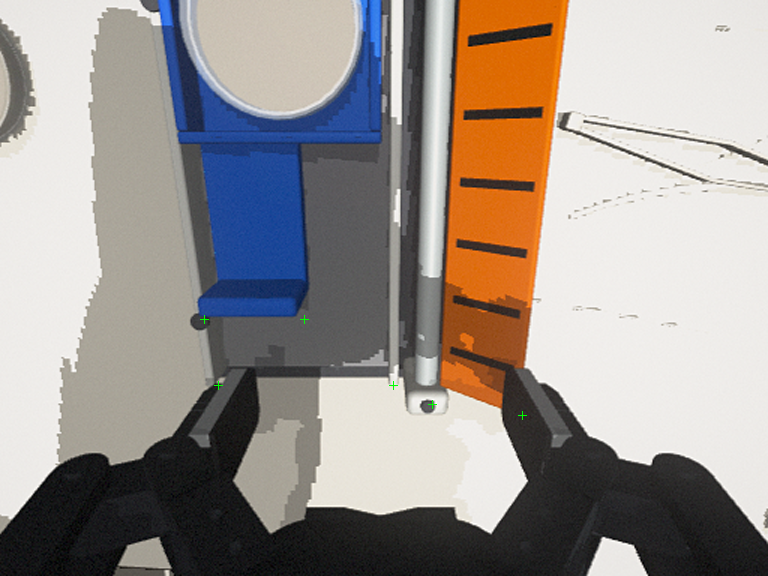

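View pics/s4.png

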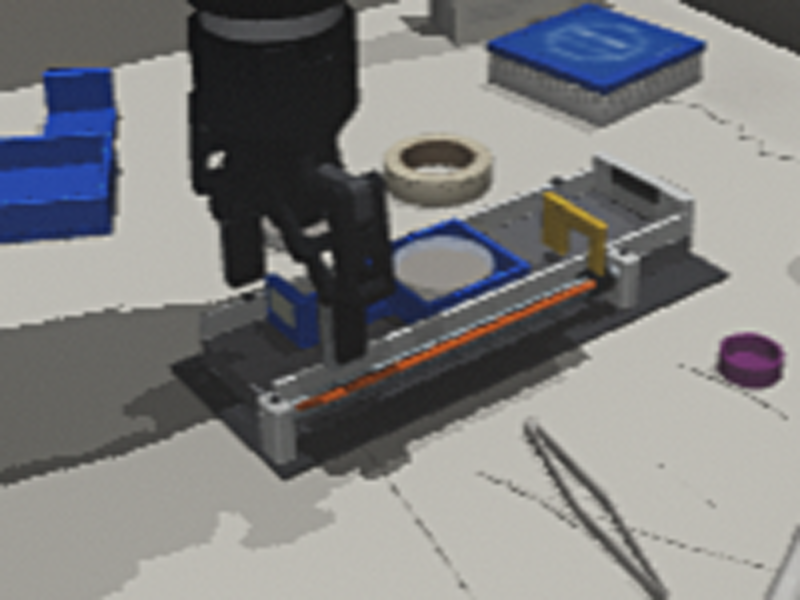

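Run:
```python
from h import *
p=camera_params('wrist')
print((proj(p,[ch2w(*a) for a in [(-174,-74.4,63),(-196,-74.4,63),(-174,-88.6,63),(-174,11,63),(-174,11,50)]])*1.5).round())
p=camera_params('side')
print(((proj(p,[ch2w(*a) for a in [(-174,-74.4,63),(-196,-74.4,63),(-174,-88.6,63),(-196,-88.6,63),(-174,11,63),(-196,25,63),(-196,25,50)]])-[150,150])*4).round())
```

```text
[[506. 362.]
 [501. 416.]
 [548. 362.]
 [256. 362.]
 [265. 344.]]
[[355. 353.]
 [316. 370.]
 [372. 367.]
 [333. 384.]
 [263. 279.]
 [213. 281.]
 [215. 302.]]
```

Call:
send_rows([
  [[0, 0, 3], [0, 0, 0], 1],
  [[0, 0, 3], [0, 0, 0], 1],
  [[0, 0, 3], [0, 0, 0], 1],
  [[0, 0, 3], [0, 0, 0], 1],
  [[0, 0, 3], [0, 0, 0], 1],
  [[0, 0, 3], [0, 0, 0], 1],
  [[0, 0, 2], [0, 0, 0], 1],
  [[0, 0, 0], [0, 0, 0], 1],
])

```text
time: 3.73
tcp_pos: [0.4705, -0.0223, 0.0299]
tool_rot: [-0.0, 0.999, 0.041, -0.0]
force: [0.1, 1.3, 1.5]
gripper_width: 0.085
```

```bash
cat > sd.py <<'E'
from h import *
import sys
s=st()
c=read_camera('side')[150:300,150:350,::-1]
cv2.imwrite(f'pics/{sys.argv[1]}.png',cv2.resize(c,None,fx=4,fy=4,interpolation=cv2.INTER_CUBIC))
E
python3 sd.py s5
```

```text
t 3.73 chute [-184.9  -31.6   29.9] F [0.23 1.25 1.45] w 0.085
```

View pics/s5.png

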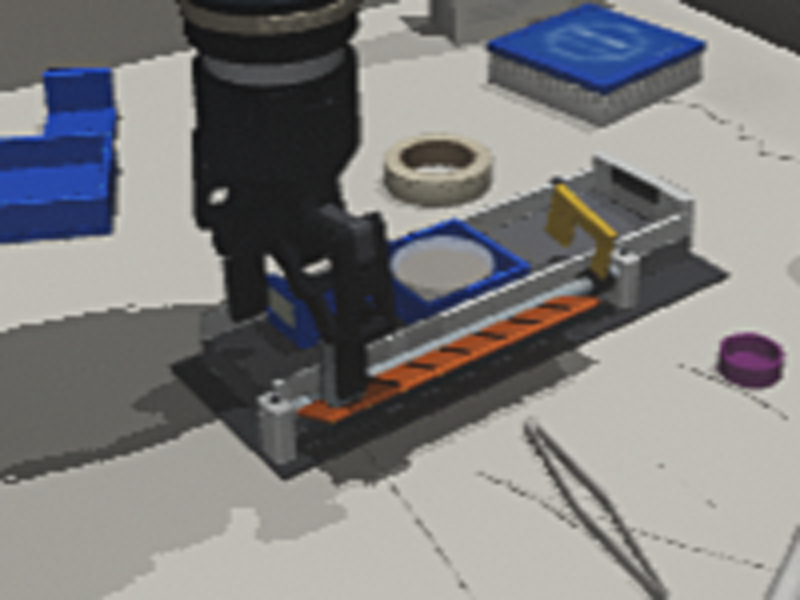

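Call:
send_rows([
  [[0, 0, 2], [0, 0, 0], 1],
  [[0, 0, 2], [0, 0, 0], 1],
  [[0, 0, 2], [0, 0, 0], 1],
  [[0, 0, 2], [0, 0, 0], 1],
  [[0, 0, 2], [0, 0, 0], 1],
  [[0, 0, 2], [0, 0, 0], 1],
  [[0, 0, 1], [0, 0, 0], 1],
  [[0, 0, 0], [0, 0, 0], 1],
])

```text
time: 4.45
tcp_pos: [0.4706, -0.0224, 0.0171]
tool_rot: [0.0, 0.999, 0.041, -0.0]
force: [0.1, -1.6, 1.6]
gripper_width: 0.0856
```

```bash
python3 sd.py s6; python3 ov.py w6
python3 - <<'E'
from h import *
p=camera_params('side')
for g in(0,.3,.45,.55,.65,.75,.85):
    q=[]
    for (y,z) in((-9,32),(-27,32)):
        dy,dz=y+53,z-27; a=g # raise: rotate so blade (+y side) goes up
        q.append(ch2w(0,-53+dy*np.cos(a)-dz*np.sin(a),27+dy*np.sin(a)+dz*np.cos(a)))
    a=.65-g # pedal outer edge
    q+= [ch2w(x,-53-42*np.cos(a)+3*np.sin(a),27+42*np.sin(a)+3*np.cos(a)) for x in(-31,-201)]
    print(g,((proj(p,q)-150)*4).round().tolist(), 'z at y=-88.6: ',round(27+3/np.cos(a)+35.6*np.tan(a),1))
E
```

```text
t 4.45 chute [-184.8  -31.7   17.1] F [-0.03 -1.6   1.62] w 0.0856
t 4.5 chute [-184.7  -31.7   17.2] F [-0.24 -1.37  1.53] w 0.0855
after t 4.55 chute [-184.8  -31.6   17.3] F [-0.76 -2.09  2.05] w 0.0853
0 [[543.0, 243.0], [564.0, 256.0], [593.0, 281.0], [320.0, 398.0]] z at y=-88.6:  57.8
0.3 [[548.0, 226.0], [567.0, 246.0], [601.0, 303.0], [329.0, 424.0]] z at y=-88.6:  43.2
0.45 [[552.0, 219.0], [570.0, 242.0], [603.0, 315.0], [332.0, 436.0]] z at y=-88.6:  37.3
0.55 [[555.0, 215.0], [572.0, 240.0], [604.0, 322.0], [333.0, 444.0]] z at y=-88.6:  33.6
0.65 [[558.0, 212.0], [574.0, 239.0], [605.0, 329.0], [334.0, 452.0]] z at y=-88.6:  30.0
0.75 [[562.0, 210.0], [577.0, 238.0], [604.0, 336.0], [335.0, 459.0]] z at y=-88.6:  26.4
0.85 [[566.0, 208.0], [580.0, 237.0], [604.0, 342.0], [335.0, 466.0]] z at y=-88.6:  22.8
```

View pics/s6.png

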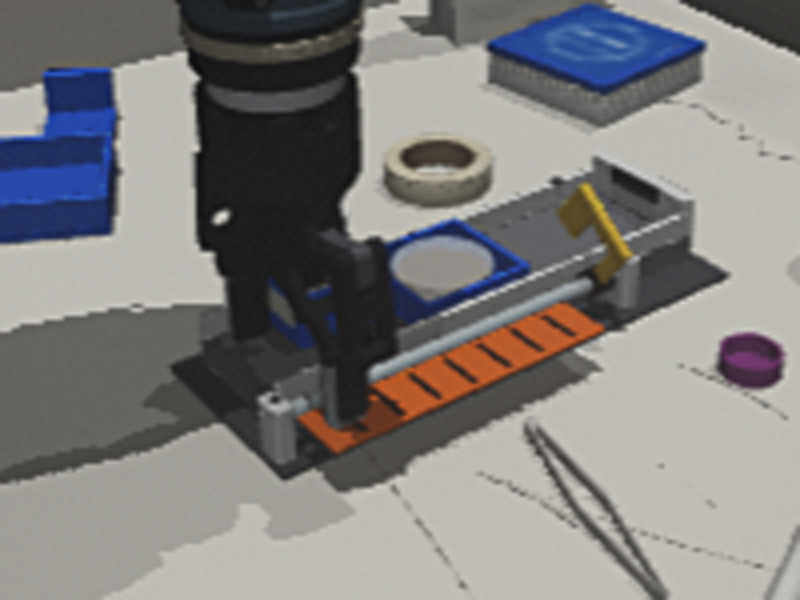

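View pics/w6o.png

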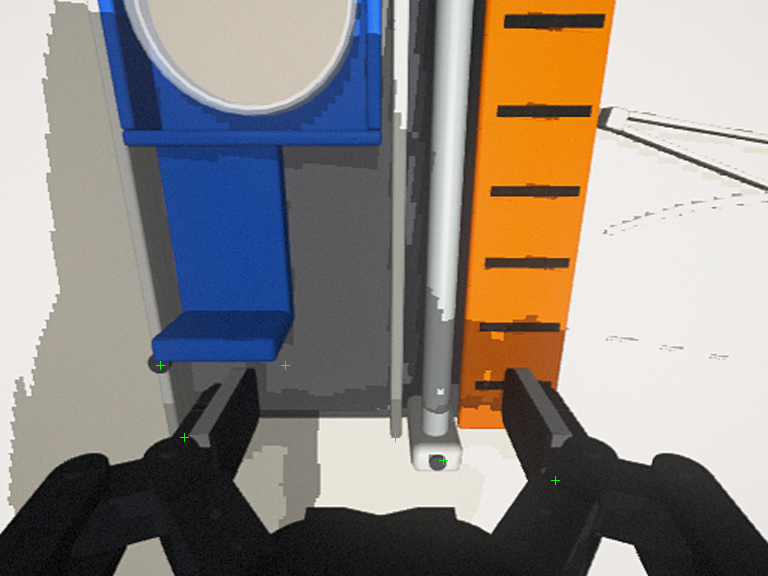

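Call:
send_rows([
  [[1, 0, 0], [0, 0, 0], 1],
  [[2, 0, 0], [0, 0, 0], 1],
  [[2, 0, 0], [0, 0, 0], 1],
  [[2, 0, 0], [0, 0, 0], 1],
  [[2, 0, 0], [0, 0, 0], 1],
  [[2, 0, 0], [0, 0, 0], 1],
  [[2, 0, 0], [0, 0, 0], 1],
  [[2, 0, 0], [0, 0, 0], 1],
])

```text
time: 5.22
tcp_pos: [0.4854, -0.021, 0.0172]
tool_rot: [-0.0, 0.999, 0.041, -0.0]
force: [-2.9, 0.6, 2.8]
gripper_width: 0.0855
```

Call:
send_rows([
  [[2, 0, 0], [0, 0, 0], 1],
  [[2, 0, 0], [0, 0, 0], 1],
  [[2, 0, 0], [0, 0, 0], 1],
  [[2, 0, 0], [0, 0, 0], 1],
  [[2, 0, 0], [0, 0, 0], 1],
  [[1, 0, 0], [0, 0, 0], 1],
  [[0, 0, 0], [0, 0, 0], 1],
])

```text
time: 5.8
tcp_pos: [0.497, -0.0202, 0.0174]
tool_rot: [-0.0, 0.999, 0.041, 0.0]
force: [-1.5, -0.1, 2.1]
gripper_width: 0.0858
```

```bash
python3 sd.py s7; python3 ov.py w7
```

```text
t 5.8 chute [-158.3  -31.6   17.4] F [-1.48 -0.02  2.12] w 0.0858
t 5.85 chute [-158.2  -31.6   17.4] F [-0.31 -0.29  2.66] w 0.0855
after t 5.9 chute [-158.3  -31.6   17.4] F [1.07 0.34 1.51] w 0.0857
```

View pics/s7.png

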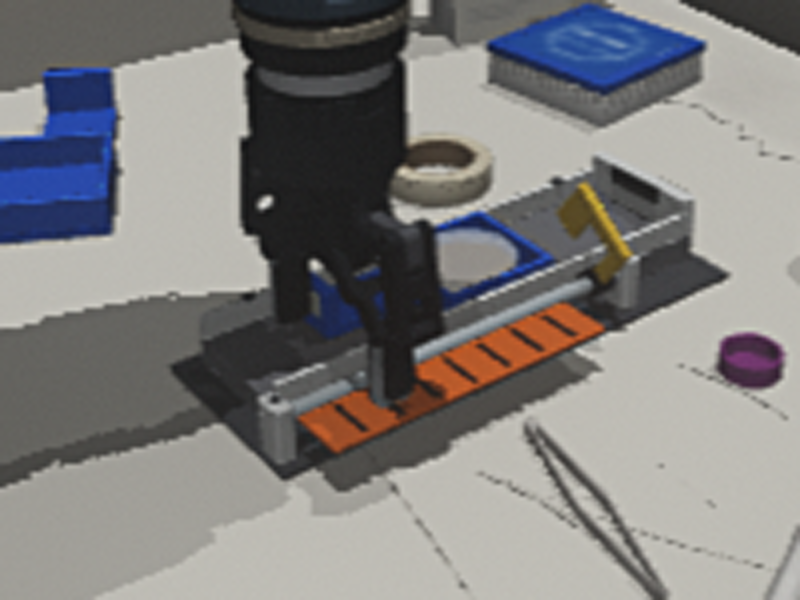

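View pics/w7o.png

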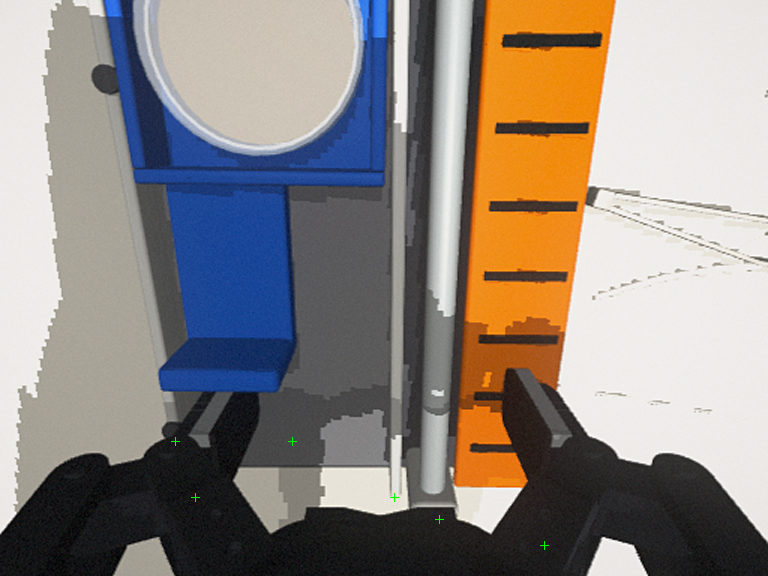

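Call:
send_rows([
  [[1, 0, 0], [0, 0, 0], 1],
  [[2, 0, 0], [0, 0, 0], 1],
  [[2.5, 0, 0], [0, 0, 0], 1],
  [[2.5, 0, 0], [0, 0, 0], 1],
  [[2.5, 0, 0], [0, 0, 0], 1],
  [[2.5, 0, 0], [0, 0, 0], 1],
  [[2.5, 0, 0], [0, 0, 0], 1],
  [[2.5, 0, 0], [0, 0, 0], 1],
])

```text
time: 6.57
tcp_pos: [0.5147, -0.0187, 0.0173]
tool_rot: [-0.0, 0.999, 0.041, -0.0]
force: [-3.8, -0.9, 3.8]
gripper_width: 0.0859
```

Call:
send_rows([
  [[2.5, 0, 0], [0, 0, 0], 1],
  [[2.5, 0, 0], [0, 0, 0], 1],
  [[2.5, 0, 0], [0, 0, 0], 1],
  [[2.5, 0, 0], [0, 0, 0], 1],
  [[2.5, 0, 0], [0, 0, 0], 1],
  [[2.5, 0, 0], [0, 0, 0], 1],
  [[2, 0, 0], [0, 0, 0], 1],
  [[1, 0, 0], [0, 0, 0], 1],
])

```text
time: 7.23
tcp_pos: [0.5328, -0.0173, 0.0173]
tool_rot: [-0.0, 0.999, 0.041, 0.0]
force: [-2.6, 0.1, 3.7]
gripper_width: 0.0854
```

```bash
python3 sd.py s8; python3 ov.py w8
```

```text
t 7.23 chute [-122.3  -31.6   17.3] F [-2.56  0.31  3.67] w 0.0854
t 7.28 chute [-122.3  -31.6   17.3] F [-1.69 -0.03  1.69] w 0.0857
after t 7.33 chute [-122.3  -31.7   17.3] F [-0.02  0.38  1.88] w 0.0851
```

View pics/s8.png

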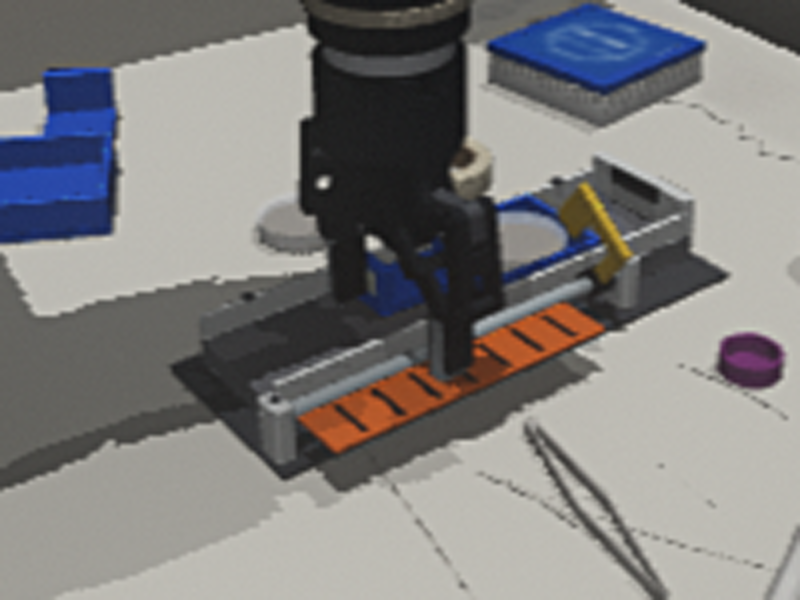

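View pics/w8o.png

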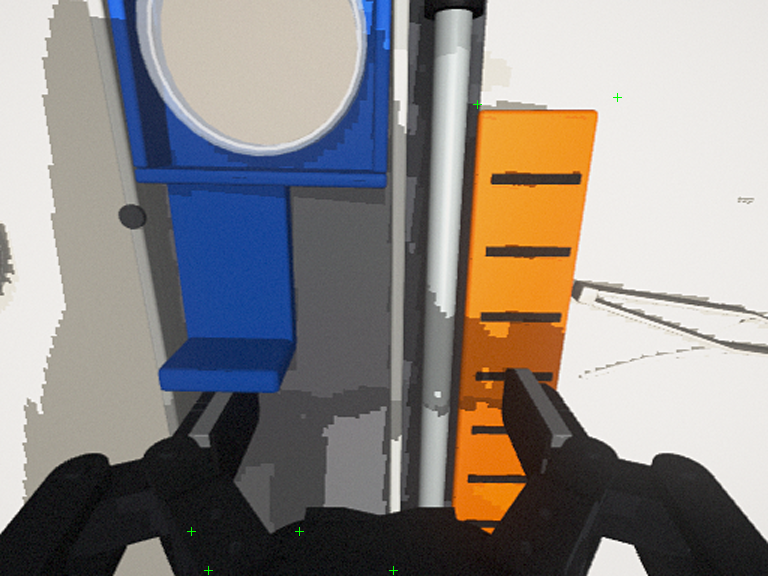

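Call:
send_rows([
  [[1, 0, 0], [0, 0, 0], 1],
  [[2, 0, 0], [0, 0, 0], 1],
  [[2.5, 0, 0], [0, 0, 0], 1],
  [[2.5, 0, 0], [0, 0, 0], 1],
  [[2.5, 0, 0], [0, 0, 0], 1],
  [[2.5, 0, 0], [0, 0, 0], 1],
  [[2.5, 0, 0], [0, 0, 0], 1],
  [[2.5, 0, 0], [0, 0, 0], 1],
])

```text
time: 8.0
tcp_pos: [0.5506, -0.0158, 0.0173]
tool_rot: [-0.0, 0.999, 0.041, -0.0]
force: [-1.7, -0.6, 2.9]
gripper_width: 0.085
```

Call:
send_rows([
  [[2.5, 0, 0], [0, 0, 0], 1],
  [[2.5, 0, 0], [0, 0, 0], 1],
  [[2.5, 0, 0], [0, 0, 0], 1],
  [[2.5, 0, 0], [0, 0, 0], 1],
  [[2.5, 0, 0], [0, 0, 0], 1],
  [[2.5, 0, 0], [0, 0, 0], 1],
  [[2.5, 0, 0], [0, 0, 0], 1],
  [[2.5, 0, 0], [0, 0, 0], 1],
])

```text
time: 8.67
tcp_pos: [0.5706, -0.0142, 0.0173]
tool_rot: [-0.0, 0.999, 0.041, -0.0]
force: [-2.2, 0.3, 2.0]
gripper_width: 0.0854
```

Call:
send_rows([
  [[2, 0, 0], [0, 0, 0], 1],
  [[2, 0, 0], [0, 0, 0], 1],
  [[2, 0, 0], [0, 0, 0], 1],
  [[1.5, 0, 0], [0, 0, 0], 1],
  [[1, 0, 0], [0, 0, 0], 1],
  [[1, 0, 0], [0, 0, 0], 1],
  [[1, 0, 0], [0, 0, 0], 1],
  [[1, 0, 0], [0, 0, 0], 1],
])

```text
time: 9.33
tcp_pos: [0.5818, -0.0132, 0.0173]
tool_rot: [-0.0, 0.999, 0.041, -0.0]
force: [-2.9, 0.2, 1.3]
gripper_width: 0.0854
```

```bash
python3 sd.py s9; python3 ov.py w9
```

```text
t 9.33 chute [-73.2 -31.6  17.3] F [-2.86  0.41  1.31] w 0.0854
t 9.38 chute [-72.9 -31.6  17.3] F [-1.69 -0.38  1.67] w 0.0851
after t 9.43 chute [-73.  -31.7  17.3] F [-1.43 -0.26  2.79] w 0.0854
```

View pics/s9.png

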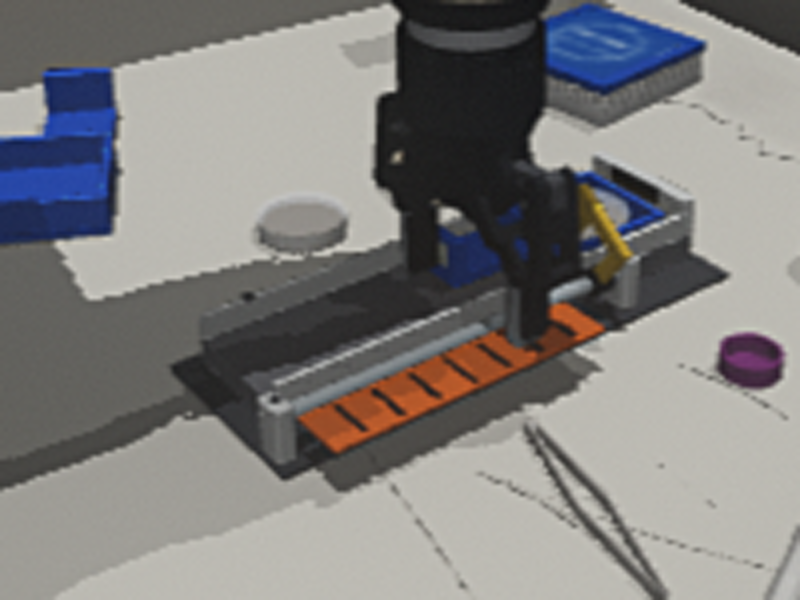

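View pics/w9o.png

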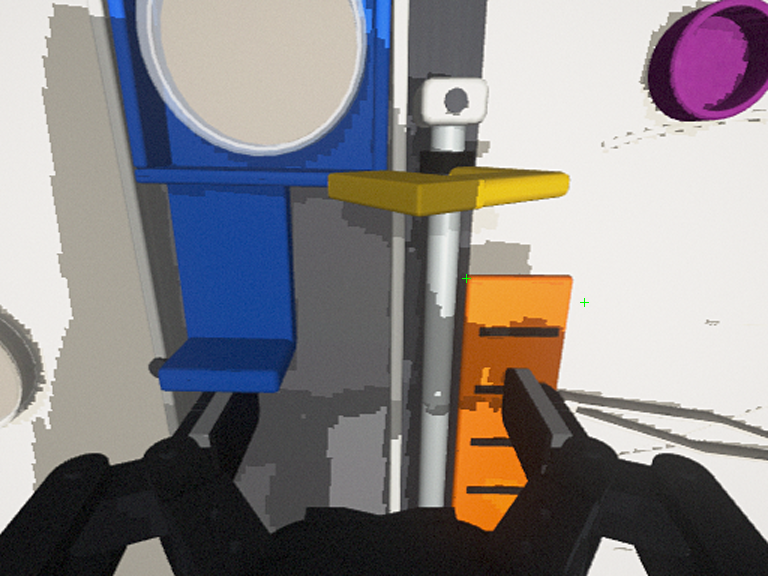

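Call:
send_rows([
  [[1, 0, 0], [0, 0, 0], 1],
  [[1, 0, 0], [0, 0, 0], 1],
  [[1, 0, 0], [0, 0, 0], 1],
  [[1, 0, 0], [0, 0, 0], 1],
  [[1, 0, 0], [0, 0, 0], 1],
  [[1, 0, 0], [0, 0, 0], 1],
  [[1, 0, 0], [0, 0, 0], 1],
])

```text
time: 10.02
tcp_pos: [0.5888, -0.0127, 0.0173]
tool_rot: [-0.0, 0.999, 0.041, -0.0]
force: [-3.0, -0.5, 2.3]
gripper_width: 0.0855
```

Call:
send_rows([
  [[0.5, 0, 0], [0, 0, 0], 1],
  [[0.5, 0, 0], [0, 0, 0], 1],
  [[0.5, 0, 0], [0, 0, 0], 1],
  [[0.5, 0, 0], [0, 0, 0], 1],
])

```text
time: 10.35
tcp_pos: [0.5907, -0.0125, 0.0173]
tool_rot: [-0.0, 0.999, 0.041, -0.0]
force: [-2.8, -0.4, 2.1]
gripper_width: 0.0854
```

Call:
send_rows([
  [[0.5, 0, 0], [0, 0, 0], 1],
  [[0.5, 0, 0], [0, 0, 0], 1],
])

```text
time: 10.52
tcp_pos: [0.5911, -0.0124, 0.0173]
tool_rot: [-0.0, 0.999, 0.041, -0.001]
force: [-6.1, -1.3, 5.5]
gripper_width: 0.0855
```

Call:
send_rows([
  [[0.5, 0, 0], [0, 0, 0], 1],
  [[0.5, 0, 0], [0, 0, 0], 1],
])

```text
time: 10.68
tcp_pos: [0.5912, -0.0124, 0.0172]
tool_rot: [-0.0, 0.999, 0.041, -0.001]
force: [-10.2, -1.9, 8.5]
gripper_width: 0.0856
```

```bash
python3 sd.py s10; python3 ov.py w10
```

```text
t 10.68 chute [-63.8 -31.6  17.2] F [-10.35  -1.09   8.48] w 0.0856
t 10.73 chute [-63.8 -31.6  17.2] F [-8.67 -0.12  5.18] w 0.0851
after t 10.78 chute [-63.8 -31.6  17.2] F [-8.98 -0.23  7.09] w 0.0855
```

View pics/s10.png

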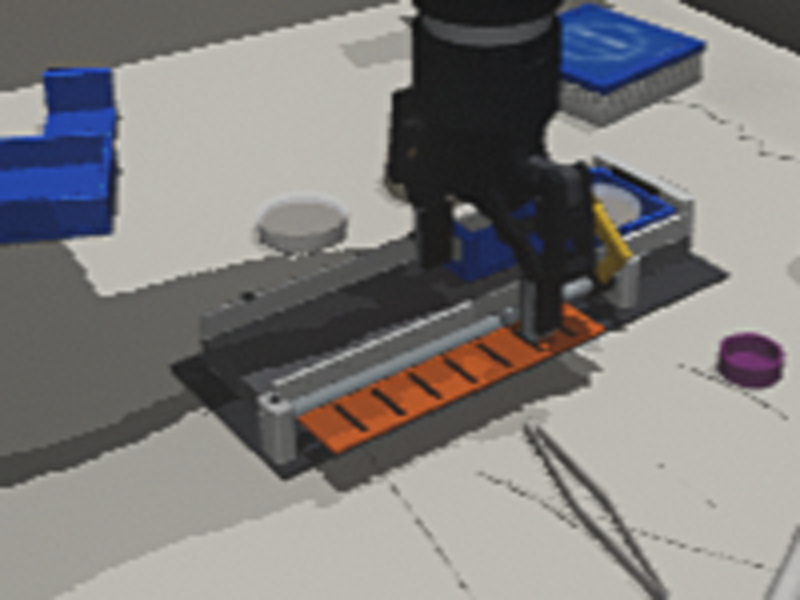

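View pics/w10o.png

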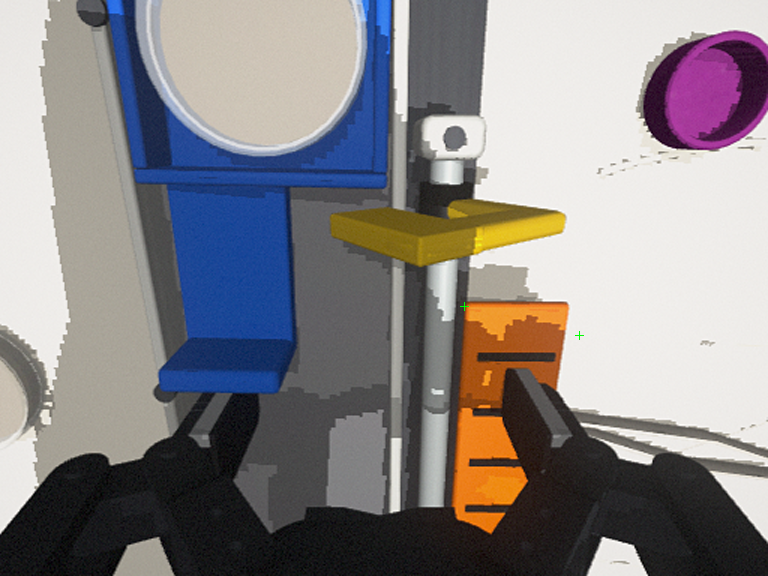

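Call:
send_rows([
  [[-1, 0, 0], [0, 0, 0], 1],
  [[-1, 0, 0], [0, 0, 0], 1],
  [[-1, 0, 0], [0, 0, 0], 1],
  [[-2, 0, 0], [0, 0, 0], 1],
  [[-2, 0, 0], [0, 0, 0], 1],
  [[-2, 0, 0], [0, 0, 0], 1],
  [[-1, 0, 0], [0, 0, 0], 1],
  [[0, 0, 0], [0, 0, 0], 1],
])

```text
time: 11.45
tcp_pos: [0.5826, -0.0132, 0.0174]
tool_rot: [-0.0, 0.999, 0.041, 0.0]
force: [0.3, 0.0, 1.9]
gripper_width: 0.0857
```

```bash
python3 sd.py s11; python3 ov.py w11
```

```text
t 11.45 chute [-72.4 -31.7  17.4] F [ 0.33 -0.02  1.92] w 0.0857
t 11.5 chute [-72.5 -31.7  17.3] F [0.9  0.07 2.3 ] w 0.0853
after t 11.55 chute [-72.4 -31.7  17.3] F [ 0.12 -0.74  1.04] w 0.0854
```

View pics/w11o.png

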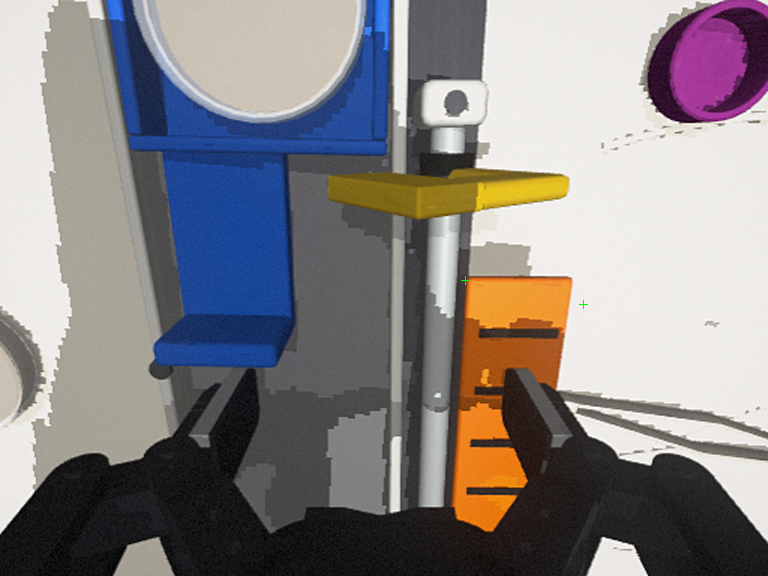

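Call:
send_rows([
  [[0, 0, -2], [0, 0, 0], 1],
  [[0, 0, -3], [0, 0, 0], 1],
  [[0, 0, -3], [0, 0, 0], 1],
  [[0, 0, -3], [0, 0, 0], 1],
  [[0, 0, -3], [0, 0, 0], 1],
  [[0, 0, -3], [0, 0, 0], 1],
  [[0, 0, -3], [0, 0, 0], 1],
  [[0, 0, -3], [0, 0, 0], 1],
])

```text
time: 12.22
tcp_pos: [0.5827, -0.0132, 0.0406]
tool_rot: [-0.0, 0.999, 0.041, -0.0]
force: [0.2, -0.1, 0.1]
gripper_width: 0.0853
```

Call:
send_rows([
  [[0, 0, -3], [0, 0, 0], 1],
  [[0, 0, -4], [0, 0, 0], 1],
  [[0, 0, -5], [0, 0, 0], 1],
  [[0, 0, -6], [0, 0, 0], 1],
  [[0, 0, -10], [0, 0, 0], 1],
  [[0, 0, -15], [0, 0, 0], 1],
  [[0, 0, -20], [0, 0, 0], 1],
  [[0, 0, -20], [0, 0, 0], 1],
])

```text
time: 12.88
tcp_pos: [0.5825, -0.0132, 0.1246]
tool_rot: [-0.0, 0.999, 0.041, -0.0]
force: [1.5, -0.7, -0.2]
gripper_width: 0.0855
```

Call:
send_rows([
  [[-20, 0, -20], [0, 0, 0], 1],
  [[-30, 0, -10], [0, 0, 0], 1],
  [[-40, 0, 0], [0, 0, 0], 1],
  [[-40, 0, 0], [0, 0, 0], 1],
  [[-40, 0, 0], [0, 0, 0], 1],
  [[-30, 0, 0], [0, 0, 0], 1],
  [[-15, 0, 0], [0, 0, 0], 1],
  [[0, 0, 0], [0, 0, 0], 1],
])

```text
time: 13.55
tcp_pos: [0.3652, -0.0308, 0.1541]
tool_rot: [-0.0, 0.999, 0.041, -0.0]
force: [0.9, -0.6, -0.3]
gripper_width: 0.0855
```

```bash
python3 sd.py s12
python3 - <<'E'
from h import *
s=st();im=read_camera('top')[:,:,::-1]
cv2.imwrite('pics/top1.png',im)
c=cv2.convertScaleAbs(im[120:280,215:350],alpha=1.5)
cv2.imwrite('pics/topz1.png',cv2.resize(c,None,fx=3.7,fy=3.7,interpolation=cv2.INTER_CUBIC))
E
```

```text
t 13.55 chute [-290.5  -31.4  154.1] F [ 0.8  -0.65 -0.33] w 0.0855
t 13.6 chute [-287.9  -31.6  154.4] F [ 0.44  0.04 -0.05] w 0.0856
```

View pics/s12.png

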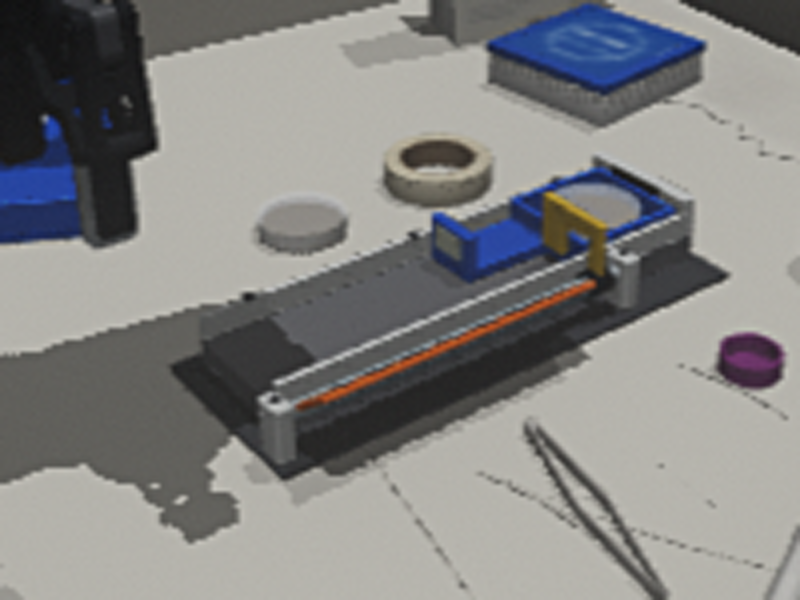

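View pics/topz1.png

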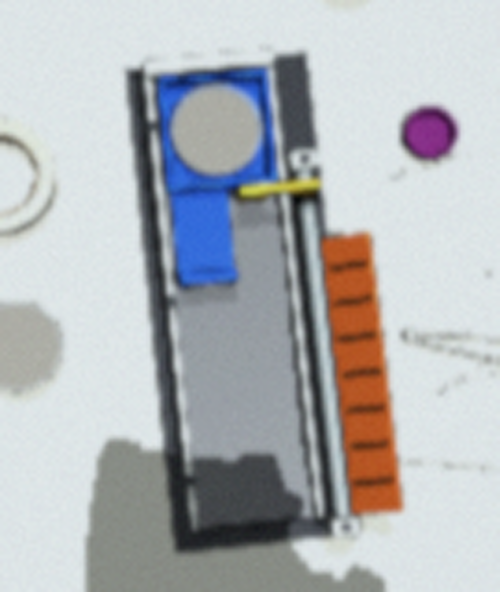

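Run:
```python
from h import *
p=camera_params('top')
f=lambda X,Y:(215+(X+.5)/3.7-.5,120+(Y+.5)/3.7-.5)
for n,q,z in(('plate rear top',(205,284),.05),('dish',(217,129),.038)): print(n,w2ch(back(p,[f(*q)],z)).round(1))
st()
finish_job()
```

```text
plate rear top [[-53.1  17.9  50. ]]
dish [[43.2 -0.6 38. ]]
t 13.65 chute [-286.5  -31.8  154.4] F [ 0.97 -0.26 -0.03] w 0.0853
the job is handed in; nothing more can be done
```

The tray is home against the end stop, the gate has dropped shut behind it, and the job is handed in at about 13.7 s of the 43 s allowed. No verdict was reported.

With the gripper fully open, I used the right fingertip to press the pedal level, which put the gate at about 0.65 rad by the side picture. I held it there while the left fingertip pushed the tray by its plate for about 111 mm. The tray stopped at the end stop, where the push force rose from about 3 N to 10 N. I then backed off about 9 mm with the pedal still held, raised the gripper slowly so the gate closed, and moved clear.

**Last checks (pictures, before handing in):**
- **Tray:** the push plate's rear face measured at chute x = -53 mm against a nominal -52 mm, so the tray origin is at about +43 mm. The allowed range is 40 to 47 mm.
- **Dish:** it lies in the tray, with its centre at about chute (43, -1) mm.
- **Gate:** the pedal and blade are back in their shut position, with the blade behind the box.
- **Other things:** they looked to be where they started, judged by eye only, and the gripper is clear of everything.

No check failed. One early wrist picture seemed to put the chute about 5 mm off, because I took the camera pose while the arm was still settling. A second picture with the pose read at the right moment agreed to within 1 to 2 mm.

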